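# Warm the varnish pot in the print studio

## Robot

A 6-joint arm with a two-finger parallel gripper is mounted at the origin on the work surface. World frame = base frame: x ahead of the robot, y to its left, z up, the work surface at z = 0. Lengths are in m, angles in rad, forces in N, time in s.
With the tool pointing down it reaches from about 0.3 to 0.875 m from the base axis. Payload 6.4 kg.
Tool frame: the origin (TCP) lies midway between the tips of the shut fingers; the grasp point (between the pads) lies 19 mm behind it; z points along the fingers, y is the line along which they close (so a half turn about z gives the same grasp; the last joint's range is limited). The gripper opens to 85 mm and grips with 20 to 120 N. Pads are 22 mm wide; open, the fingers measure 114 mm over their backs; the gripper's body (76 mm by 85 mm) begins 54 mm behind the grasp point. The pads swing forward as they close: fully open they stand 13 mm farther back than shut.
Start: joints at [0.989, 0.181, 1.607, -0, 1.354, -0.206], TCP at [0.211, 0.535, 0.231] pointing down, gripper open.
Joint ranges: [-2.99, 2.99], [-0.89, 2.07], [0.3, 2.58], [-1.14, 4.28], [0, 2.63], [-3.12, 3.12]. Speed limits (rad/s): [2.57, 2.57, 3.01, 3.14, 3.14, 3.14].

## Interface

Orientations are given as a unit quaternion [w, x, y, z].
In Python, from bench import get_obs, camera, hand_in gives the robot as it stands.
- The arm moves only by the tool carry_out, never from a script. Its argument "plan" is a list that holds one entry, the list of rows, each a list of 7 numbers: the shift along the world's x, y, z in m, then the turn, a rotation vector about the world's x, y, z in rad, then the opening, from 0 (shut) to 1 (fully open). In form: [[[x, y, z, rx, ry, rz, hand], ...]]. A call has exactly 5 rows; each row is the pose to reach, as a shift and turn from the pose commanded when the call began; what a row does not reach only later rows make up. A row lasts 1/12 s, in which the tool goes at most 41.7 mm and 7.16 degrees, less where a joint would pass 70% of its speed; a pose out of reach is approached as far as the arm can. A call with a gripper value outside its range is refused whole. The fingers move at their own pace and stop on an object; the grip force is fixed at half the most. Time passes only in rows, so rows that repeat a pose let the fingers close, or fill a call up. It gives the time, the measured TCP pose, the force, the opening and the grip force at its end, in the units of the state.
- get_obs(): the state, without advancing time (a new reading comes with each control period).
- camera(name): name is "scene" or "top" or "wrist"; returns a dict with "pixels" (400x640x3 uint8, red, green, blue), "z_map" (400x640 float32, m along the optical axis (not along the pixel's ray), 0 where there is no reading), "camera_matrix" (3x3 intrinsics, pixels), "k1" (the pictures are not rectified: a ray, as slopes to the right and down, at radius r is drawn at 1 + k1 r^2 times it, then the intrinsics apply), "cam_to_world" (4x4, takes a point from camera to world coordinates). Camera axes: x right, y up, looking along -z (the intrinsics and any distortion apply to the point x, -y, -z); pixel columns grow to the right and rows downward; lengths in m; the calibration is good to about 2 mm. A picture is of the moment at which its call begins.
- hand_in(): hands the job in; it is judged then, once.
The state is a dict: "time_s": time; "q": joint angles; "dq": joint speeds; "joint_efforts": joint torques, N m; "eef_pos": TCP position; "eef_rot": TCP orientation; "wrist_force": force on the tool from outside, world axes, zero at the start; "torque": the same for the moment, N m; "opening": opening from 0.0 (shut) to 1.0 (fully open); "grasp_force": force on a finger pad.
Only numpy, scipy, OpenCV 4.12 (cv2) and the standard library are available. Lean on these libraries where they do the work, as an engineer would, in place of code of your own. Each camera call takes 0.05 s, during which the arm holds its last target. There are 200 camera calls.

## Task

Slide the covered blue varnish pot along the hotplate, without lifting or tipping it, until its foot stands wholly inside the red ring in the middle, and let go of it. Then turn the black thermostat knob clockwise until its white pointer points at the red mark on the scale. Leave the ink tin on the plate, and the ink knife and the crayon box beside it, where they are.

Things in the scene. Friction and masses are not known exactly. Their poses are not given: they have to be found in the camera images.
- hotplate: grey and steel electric hotplate fixed to the table, 260 mm (its x) by 420 mm (its y) by 45 mm high; origin under its centre, z up, x points away from the robot. Along its steel rear part lie three marked places in a row along y, 135 mm apart: a white ring at each end and the red ring in the middle. The thermostat knob is on its front (robot-side) ledge
- ring_center (a point): centre of the red ring on the hotplate's top (45 mm above the table); the ring is 130 mm across inside, 140 mm outside, flat paint around a dark disc
- pot: blue pot with a fixed blue lid and a fixed hoop handle, about 0.55 kg, smooth foot 104 mm across, widest 116 mm, lid top 50 mm high; origin at the centre of its foot, z up. It starts near one of the white rings, the left or the right
- pot_handle (a point): middle of the pot's straight wooden handgrip, 92 mm above the pot's foot, over its axis; the grip is a bar 80 mm long along the pot's x, 16 mm wide (pot's y) and 16 mm high, with 34 mm of free space beneath it above the lid
- thermostat (a joint): angle of the thermostat knob, rad: 0 is the left stop, it grows clockwise seen from above up to 4.71 and stays where it is left (about 0.06 N m of friction)
- knob_grip (a point): point on the knob's vertical axis at the height to grip, 80 mm above the table (35 mm above the plate). The black knob has a disc 74 mm across, 9 mm thick, its top 57 mm above the table, and on it a grip bar 60 mm long (along the pointer), 16 mm wide, its top 92 mm above the table. x of this frame is along the bar towards the pointer
- pointer_tip (a point): outer end of the knob's white pointer line, at the disc's edge, 37 mm from the knob's axis; the white line on the bar's top also lies on the pointer's half
- mark_tip (a point): inner tip of the red mark (a flat red tab 6 mm wide, widening to 16 mm) on the white dial, 39 mm from the knob's axis; x of this frame points outwards from the knob's axis. The pointer starts 0.5 to 1.5 rad short of it
- ink_tin: tin with a yellow label standing near the other white ring, 66 mm across, 62 mm high; origin at the centre of its foot. Not to be moved
- ink_knife: spatula-like ink knife, 200 mm long, lying on the table along the plate's left (+y) side. Not to be moved
- crayon_box: cream open box of crayons, 130 x 85 x 30 mm, on the table at the plate's right (-y) side; origin under its centre. Not to be moved
Mind the look-alikes: they are no part of the job. Several things have the shape of the pot; the one meant has the colours described above.

How it is judged:
On the way, in this order (a step that is already met when the one before it is completed fails the run):
1. the pot stands flat on the plate with its foot inside the red ring, let go (horizontal distance between pot and ring_center below 0.013 m and z of pot in the frame of hotplate below 0.051 m and angle between pot's own z axis and vertical below 0.1 rad and contact force between the fingers and pot below 0.1 N and linear speed of pot below 0.02 m/s), for 0.2 s.
2. the knob's pointer is at the red mark (horizontal distance between pointer_tip and mark_tip below 0.0075 m), for 0.2 s.
At the end, for the whole second after the job is handed in: The pot stands flat and still on the hotplate with its centre within 13 mm of the red ring's centre, and the tip of the knob's pointer is at rest within 7.5 mm of the red mark's tip (about 11 degrees either way) (horizontal distance between pot and ring_center below 0.013 m and z of pot in the frame of hotplate below 0.051 m and angle between pot's own z axis and vertical below 0.1 rad and horizontal distance between pointer_tip and mark_tip below 0.0075 m and linear speed of pot below 0.02 m/s and velocity of joint thermostat between -0.05 and 0.05 rad/s); the robot touches nothing.
It fails at once if the pot is lifted more than 12 mm off the plate (z of pot in the frame of hotplate above 0.057 m).
It fails at once if the pot falls off the plate's top (z of pot in the frame of hotplate below 0.033 m).
It fails at once if the pot is tipped more than 0.25 rad (angle between pot's own z axis and vertical above 0.25 rad).
It fails at once if the ink tin is moved more than 20 mm (distance of ink_tin from where it was at the start of the episode above 0.02 m).
It fails at once if the ink knife or the crayon box is moved more than 30 mm (distance of any of ink_knife, crayon_box from where it was at the start of the episode above 0.03 m).
It also fails if it takes over 48 s, if anything falls off the work surface, if the arm or the gripper's body presses on something with over 40 N, if the wrist force passes 120 N, or if a joint passes its speed limit or range.

## Working session

There is one attempt and no reset: what is moved stays moved. The work goes in short steps, Python scripts to look and compute and a tool call to move; the robot and the scene stay as the last step left them, time stands still between calls to the robot, and variables do not carry over. Pictures are saved under pics/ and viewed, at most 10 in all, crops included, and the job is handed in when it is done.

Besides the shell and the picture viewer there is one more tool, called after ">>>" by a JSON object that holds its "name" and its "arguments". carry_out: Moves the arm, as the interface text tells. Its arguments: {"type":"object","properties":{"plan":{"type":"array","items":{"type":"array","items":{"type":"array","items":{"type":"number"}}}}},"required":["plan"]}

```bash
mkdir -p pics; cat > h.py <<'E'
import numpy as np, cv2
from bench import get_obs, camera, hand_in
def snap(n,f=None):
    c=camera(n)
    if f: cv2.imwrite('pics/'+f,cv2.cvtColor(c['pixels'],cv2.COLOR_RGB2BGR))
    return c
def rays(c,uv):
    K=c['camera_matrix']; k=c['k1']; uv=np.atleast_2d(np.asarray(uv,float))
    p=np.c_[(uv[:,0]-K[0,2])/K[0,0],(uv[:,1]-K[1,2])/K[1,1]]
    q=p.copy()
    for _ in range(20): q=p/(1+k*(q**2).sum(1,keepdims=True))
    return q
def onplane(c,uv,z):
    q=rays(c,uv); T=c['cam_to_world']
    d=np.c_[q[:,0],-q[:,1],-np.ones(len(q))]@T[:3,:3].T; o=T[:3,3]
    return o+d*((z-o[2])/d[:,2])[:,None]
def cloud(c):
    v,u=np.mgrid[:400,:640]; q=rays(c,np.c_[u.ravel(),v.ravel()]); z=c['z_map'].ravel()[:,None]
    T=c['cam_to_world']; P=np.c_[q[:,:1]*z,-q[:,1:]*z,-z]@T[:3,:3].T+T[:3,3]
    return P.reshape(400,640,3)
E
python3 - <<'E'
from h import *
for n in('top','scene'):
    c=snap(n,n+'0.png'); print(n,c['cam_to_world'].round(3).tolist(),c['k1'],c['camera_matrix'][0,0])
o=get_obs();print(o)
E
```

```text
top [[0.001, 0.996, -0.094, 0.393], [-1.0, -0.002, -0.025, 0.066], [-0.025, 0.094, 0.995, 1.081], [0.0, 0.0, 0.0, 1.0]] -0.0017538334565023418 385.2446633069007
scene [[-0.691, -0.38, 0.615, 1.212], [0.722, -0.386, 0.574, 0.777], [0.019, 0.841, 0.541, 0.766], [0.0, 0.0, 0.0, 1.0]] -0.08389915699887908 424.42933572949613
{'time_s': 0.1, 'q': array([ 9.88731864e-01,  1.81452577e-01,  1.60789775e+00, -6.86661145e-06,
        1.35381282e+00, -2.06288568e-01]), 'dq': array([-2.45116903e-04, -4.35168848e-04, -3.75239116e-03, -5.00272331e-04,
       -9.64792061e-05,  7.12263413e-04]), 'joint_efforts': array([ 1.39954253e-03, -4.45882022e+01, -3.52236342e+01, -1.65221295e-04,
        4.13852278e-03,  2.52483090e-05]), 'eef_pos': array([0.21072373, 0.53446443, 0.23048718]), 'eef_rot': array([-2.98477558e-04,  1.86783644e-01,  9.82400760e-01, -7.26316707e-04]), 'wrist_force': array([-0.17340693,  1.03092034, -0.17792132]), 'torque': array([-0.08497709, -0.01450683,  0.00907366]), 'grasp_force': 0.0, 'opening': 1.0002470380944897}
```

View pics/top0.png

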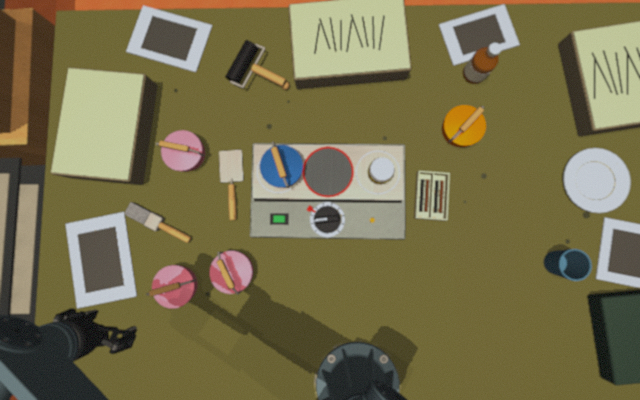

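View pics/scene0.png

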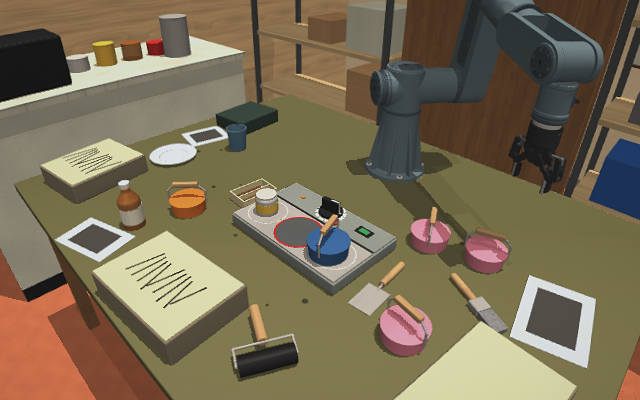

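The top view shows the pot at about (282,165) with its grip from (274,147) to (288,187). The red ring is at (328,171), the tin at (381,168), the knob at (327,219) with its pointer to the left, and the red mark near (310,210).

```bash
python3 - <<'E'
from h import *
c=snap('top'); im=c['pixels']; P=cloud(c); hsv=cv2.cvtColor(im,cv2.COLOR_RGB2HSV)
H,S,V=[hsv[...,i].astype(int) for i in range(3)]
vv,uu=np.mgrid[:400,:640]
red=((H<8)|(H>172))&(S>140)&(V>90)
box=lambda a,b,cc,d:(uu>=a)&(uu<b)&(vv>=cc)&(vv<d)
def xy(m,z): return onplane(c,np.c_[uu[m],vv[m]],z)
r=xy(red&box(295,365,140,202),.045)
A=np.c_[2*r[:,:2],np.ones(len(r))]; s=np.linalg.lstsq(A,(r[:,:2]**2).sum(1),rcond=None)[0]
print('ring',s[:2],np.sqrt(s[2]+s[0]**2+s[1]**2),len(r))
m=red&box(295,330,203,222); q=xy(m,.047); print('mark',np.c_[uu[m],vv[m]].tolist(),q.mean(0))
pl=box(250,406,144,240)
# plate top
top=pl&(abs(P[...,2]-.045)<.008); k=np.c_[uu[top],vv[top]]; rect=cv2.minAreaRect(xy(top,.045)[:,:2].astype(np.float32)); print('plate',rect,np.median(P[...,2][top]))
blue=(H>95)&(H<125)&(S>120)&pl; b=P[blue]; print('blue z',np.percentile(b[:,2],[1,50,99]))
cc=cv2.minEnclosingCircle(P[blue][:,:2].astype(np.float32)); print('pot circle',cc)
h=pl&(P[...,2]>.12)&box(255,310,140,195); q=P[h]; print('handle n',len(q),cv2.minAreaRect(q[:,:2].astype(np.float32)),np.median(q[:,2]),q.mean(0))
w=(H>5)&(H<25)&(S>100)&(V>120)&box(262,300,142,192); q=xy(w,.145); print('handle col',len(q),cv2.minAreaRect(q[:,:2].astype(np.float32)),q.mean(0))
dark=(V<70)&box(308,348,200,240); q=xy(dark,.057); print('dark',cv2.minEnclosingCircle(q[:,:2].astype(np.float32)))
kn=box(308,348,200,240)&(P[...,2]>.075); q=P[kn]; print('bar',len(q),cv2.minAreaRect(q[:,:2].astype(np.float32)),q[:,2].max())
cv2.imwrite('pics/k0.png',cv2.cvtColor(cv2.resize(im[140:240,250:406],None,fx=5,fy=5,interpolation=cv2.INTER_CUBIC),cv2.COLOR_RGB2BGR))
E
```

```text
ring [0.57076001 0.07830231] 0.0662564292788738 200
mark [[309, 206], [310, 206], [308, 207], [309, 207], [310, 207], [311, 207], [308, 208], [309, 208], [310, 208], [311, 208], [307, 209], [308, 209], [309, 209], [310, 209], [311, 209], [312, 209], [308, 210], [309, 210], [310, 210], [311, 210], [312, 210]] [0.46953112 0.12669459 0.047     ]
plate ((0.5184152722358704, 0.07908062636852264), (0.4168001711368561, 0.25603142380714417), 89.68362426757812) 0.045460071230674415
blue z [0.08666917 0.09217335 0.09842446]
pot circle ((0.5066869258880615, 0.15024814009666443), 0.14152245223522186)
handle n 249 ((0.5039093494415283, 0.15330836176872253), (0.2804291248321533, 0.03099958971142769), 31.845497131347656) 0.14439641898027966 [0.56658143 0.19170114 0.19157625]
handle col 179 ((0.578460693359375, 0.19919049739837646), (0.07801301777362823, 0.01409916765987873), 18.85789680480957) [0.57783321 0.1989713  0.145     ]
dark ((0.4658106565475464, 0.07850214838981628), 0.058015964925289154)
bar 154 ((0.4297632575035095, 0.08329131454229355), (0.056577540934085846, 0.05818287655711174), 70.7736587524414) 1.0810344005168762
```

View pics/k0.png

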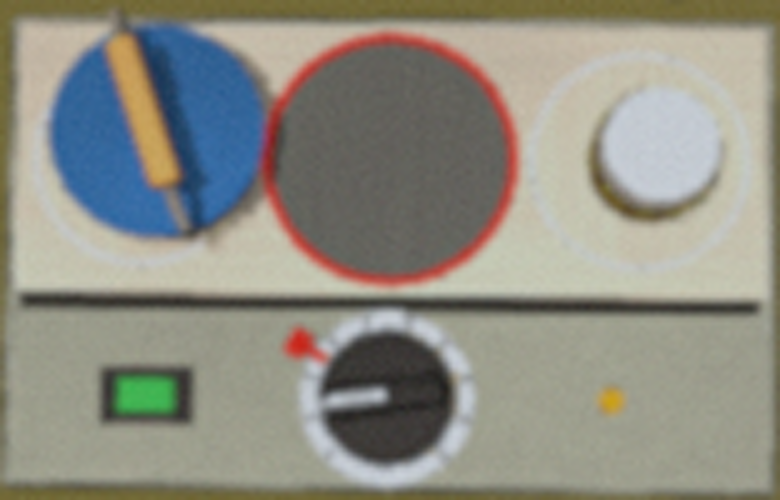

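The crop shows the grip tilted about 19° from x, and the pointer at crop (325,402) about 40° short of the red mark at (325,358). Measured positions are the pot at (0.578, 0.199) and the ring at (0.571, 0.078). The hand has to turn about +0.705 rad.

>>> {"name": "carry_out", "arguments": {"plan": [[[0.025, -0.023, 0, 0, 0, 0.05, 1], [0.05, -0.046, 0, 0, 0, 0.1, 1], [0.075, -0.069, 0, 0, 0, 0.15, 1], [0.1, -0.092, 0, 0, 0, 0.2, 1], [0.125, -0.115, 0, 0, 0, 0.25, 1]]]}}

```text
time_s: 0.57
eef_pos: [0.3367, 0.4187, 0.231]
eef_rot: [-0.0, 0.061, 0.998, -0.0]
wrist_force: [-0.3, 1.4, 0.3]
opening: 1.002
grasp_force: 0.0
```

>>> {"name": "carry_out", "arguments": {"plan": [[[0.025, -0.023, 0, 0, 0, 0.05, 1], [0.05, -0.046, 0, 0, 0, 0.1, 1], [0.075, -0.069, 0, 0, 0, 0.15, 1], [0.1, -0.092, 0, 0, 0, 0.2, 1], [0.125, -0.115, 0, 0, 0, 0.25, 1]]]}}

```text
time_s: 0.98
eef_pos: [0.4619, 0.3035, 0.2311]
eef_rot: [-0.0, -0.063, 0.998, -0.0]
wrist_force: [1.0, 0.7, 0.4]
opening: 1.001
grasp_force: 0.0
```

>>> {"name": "carry_out", "arguments": {"plan": [[[0.025, -0.023, 0, 0, 0, 0.05, 1], [0.05, -0.046, 0, 0, 0, 0.1, 1], [0.075, -0.069, 0, 0, 0, 0.15, 1], [0.1, -0.092, 0, 0, 0, 0.205, 1], [0.117, -0.106, 0, 0, 0, 0.205, 1]]]}}

```text
time_s: 1.4
eef_pos: [0.5798, 0.1962, 0.2309]
eef_rot: [-0.0, -0.164, 0.986, -0.0]
wrist_force: [-0.2, 0.9, -0.5]
opening: 1.002
grasp_force: 0.0
```

```bash
python3 - <<'E'
from h import *
o=get_obs();print(o['time_s'],o['eef_pos'],o['eef_rot'],o['wrist_force'])
c=snap('wrist','w1.png'); print(c['cam_to_world'].round(3).tolist())
im=c['pixels']; hsv=cv2.cvtColor(im,cv2.COLOR_RGB2HSV); H,S,V=[hsv[...,i].astype(int) for i in range(3)]
w=((H>8)&(H<25)&(S>100)&(V>110)).astype(np.uint8)
n,l,st,ce=cv2.connectedComponentsWithStats(w)
for i in range(1,n):
    if st[i,4]>150:
        v,u=np.nonzero(l==i); q=onplane(c,np.c_[u,v],.145); print(st[i],cv2.minAreaRect(q[:,:2].astype(np.float32)),q.mean(0))
E
```

```text
1.4 [0.57981808 0.19621022 0.230861  ] [-6.85952233e-05 -1.64350673e-01  9.86401905e-01 -3.64625942e-04] [-0.20005787  0.86199162 -0.52956353]
[[-0.324, -0.912, -0.253, 0.516], [0.946, -0.312, -0.086, 0.174], [-0.001, -0.268, 0.964, 0.374], [0.0, 0.0, 0.0, 1.0]]
[ 579   93   52   68 1459] ((0.44769829511642456, 0.38644230365753174), (0.0623847097158432, 0.014692791737616062), 63.182289123535156) [0.44692186 0.38499152 0.145     ]
[ 434  108   46   85 1458] ((0.5018720030784607, 0.2838253676891327), (0.06715480238199234, 0.014187411405146122), 2.9409821033477783) [0.49999946 0.28376069 0.145     ]
[ 308  162   23   92 1330] ((0.5824761390686035, 0.1958652287721634), (0.0789005383849144, 0.018967002630233765), 21.305673599243164) [0.58101541 0.19747598 0.145     ]
```

View pics/w1.png

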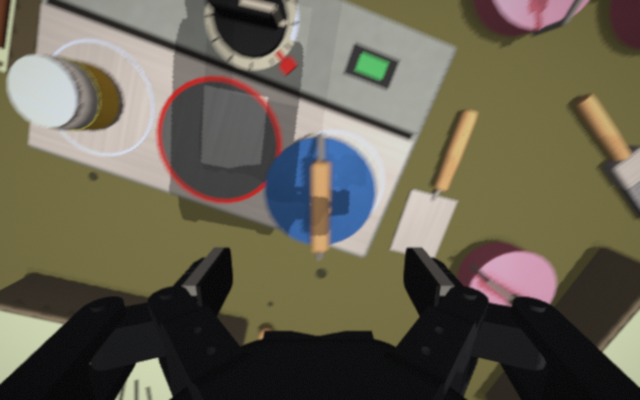

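The wrist view shows the grip at (320,205), vertical in the picture and midway between the fingers, so the hand is aligned. Next I descend and grip.

>>> {"name": "carry_out", "arguments": {"plan": [[[0, 0.001, -0.025, 0, 0, 0, 1], [0, 0.002, -0.05, 0, 0, 0, 1], [0, 0.002, -0.075, 0, 0, 0, 1], [0, 0.002, -0.1, 0, 0, 0, 1], [0, 0.002, -0.112, 0, 0, 0, 1]]]}}

```text
time_s: 1.87
eef_pos: [0.5756, 0.2007, 0.1154]
eef_rot: [-0.003, -0.164, 0.986, 0.0]
wrist_force: [-1.0, -0.9, -0.6]
opening: 1.001
grasp_force: 0.0
```

>>> {"name": "carry_out", "arguments": {"plan": [[[0, 0, 0, 0, 0, 0, 0.3], [0, 0, 0, 0, 0, 0, 0.2], [0, 0, 0, 0, 0, 0, 0.1], [0, 0, 0, 0, 0, 0, 0], [0, 0, 0, 0, 0, 0, 0]]]}}

```text
time_s: 2.28
eef_pos: [0.5791, 0.2012, 0.1211]
eef_rot: [0.002, -0.164, 0.986, -0.0]
wrist_force: [-0.4, 0.3, 0.3]
opening: 0.3
grasp_force: 0.0
```

>>> {"name": "carry_out", "arguments": {"plan": [[[0, 0, 0, 0, 0, 0, 0], [0, 0, 0, 0, 0, 0, 0], [0, 0, 0, 0, 0, 0, 0], [0, 0, 0, 0, 0, 0, 0], [0, 0, 0, 0, 0, 0, 0]]]}}

```text
time_s: 2.7
eef_pos: [0.5789, 0.201, 0.1207]
eef_rot: [0.001, -0.164, 0.986, -0.0]
wrist_force: [-0.1, -1.4, 5.5]
opening: 0.173
grasp_force: 62.8
```

>>> {"name": "carry_out", "arguments": {"plan": [[[0, -0.006, 0, 0, 0, 0, 0], [-0.001, -0.018, 0, 0, 0, 0, 0], [-0.002, -0.031, 0, 0, 0, 0, 0], [-0.003, -0.044, 0, 0, 0, 0, 0], [-0.004, -0.057, 0, 0, 0, 0, 0]]]}}

```text
time_s: 3.12
eef_pos: [0.575, 0.1445, 0.1208]
eef_rot: [0.002, -0.164, 0.986, 0.001]
wrist_force: [0.9, 3.9, 5.9]
opening: 0.173
grasp_force: 62.7
```

>>> {"name": "carry_out", "arguments": {"plan": [[[-0.001, -0.013, 0, 0, 0, 0, 0], [-0.002, -0.026, 0, 0, 0, 0, 0], [-0.003, -0.039, 0, 0, 0, 0, 0], [-0.004, -0.052, 0, 0, 0, 0, 0], [-0.004, -0.06, 0, 0, 0, 0, 0]]]}}

```text
time_s: 3.53
eef_pos: [0.5709, 0.0837, 0.1207]
eef_rot: [0.001, -0.164, 0.987, 0.0]
wrist_force: [0.1, 3.5, 6.4]
opening: 0.174
grasp_force: 62.8
```

>>> {"name": "carry_out", "arguments": {"plan": [[[0, 0, 0, 0, 0, 0, 0], [0, 0, 0, 0, 0, 0, 0], [0, 0, 0, 0, 0, 0, 0], [0, 0, 0, 0, 0, 0, 0], [0, 0, 0, 0, 0, 0, 0]]]}}

```text
time_s: 3.95
eef_pos: [0.571, 0.0827, 0.1208]
eef_rot: [0.001, -0.164, 0.987, -0.001]
wrist_force: [-0.6, -4.4, 7.2]
opening: 0.173
grasp_force: 62.9
```

```bash
python3 - <<'E'
from h import *
c=snap('top'); im=c['pixels']
cv2.imwrite('pics/t2.png',cv2.cvtColor(cv2.resize(im[130:240,250:406],None,fx=4,fy=4,interpolation=cv2.INTER_CUBIC),cv2.COLOR_RGB2BGR))
d=snap('scene')['pixels']
cv2.imwrite('pics/s2.png',cv2.cvtColor(cv2.resize(d[160:300,210:410],None,fx=4,fy=4,interpolation=cv2.INTER_CUBIC),cv2.COLOR_RGB2BGR))
E
```

```text
(no output)
```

View pics/s2.png

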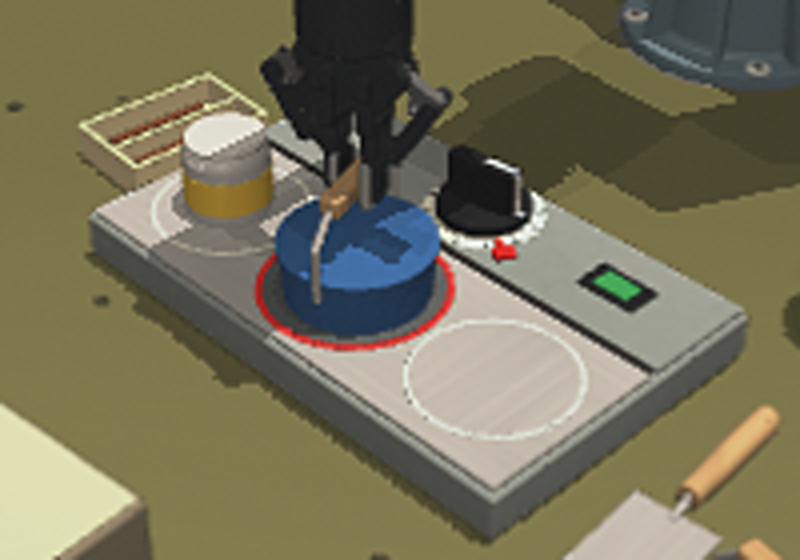

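The scene crop shows the pot inside the red ring, with dark gaps visible on both sides at (270,290) and (440,290). I nudge it 3 mm, let go and rise.

>>> {"name": "carry_out", "arguments": {"plan": [[[0, -0.002, 0, 0, 0, 0, 0], [0, -0.003, 0, 0, 0, 0, 0], [0, -0.003, 0, 0, 0, 0, 0], [0, -0.003, 0, 0, 0, 0, 0.15], [0, -0.003, 0, 0, 0, 0, 0.4]]]}}

```text
time_s: 4.47
eef_pos: [0.5704, 0.0809, 0.1199]
eef_rot: [0.001, -0.164, 0.986, -0.0]
wrist_force: [0.7, -1.1, 0.4]
opening: 0.305
grasp_force: 0.0
```

>>> {"name": "carry_out", "arguments": {"plan": [[[0, 0, 0, 0, 0, 0, 0.8], [0, 0, 0, 0, 0, 0, 0.8], [0, 0, 0, 0, 0, 0, 0.8], [0, 0, 0, 0, 0, 0, 0.8], [0, 0, 0, 0, 0, 0, 0.8]]]}}

```text
time_s: 4.88
eef_pos: [0.5699, 0.0808, 0.1191]
eef_rot: [-0.0, -0.164, 0.986, 0.0]
wrist_force: [-0.1, -0.9, 0.3]
opening: 0.803
grasp_force: 0.0
```

>>> {"name": "carry_out", "arguments": {"plan": [[[0, 0, 0.02, 0, 0, 0, 0.8], [0, 0, 0.045, 0, 0, 0, 0.8], [0, 0, 0.07, 0, 0, 0, 0.8], [0, 0, 0.1, 0, 0, 0, 0.8], [0, 0, 0.12, 0, 0, 0, 0.8]]]}}

```text
time_s: 5.3
eef_pos: [0.5707, 0.0809, 0.2421]
eef_rot: [0.001, -0.164, 0.986, -0.0]
wrist_force: [0.2, 0.5, 0.2]
opening: 0.799
grasp_force: 0.0
```

>>> {"name": "carry_out", "arguments": {"plan": [[[-0.025, 0, 0, 0, 0, 0, 0.8], [-0.05, 0, 0, 0, 0, 0, 0.8], [-0.085, 0, 0, 0, 0, 0, 0.8], [-0.115, 0, 0, 0, 0, 0, 0.8], [-0.13, 0, 0, 0, 0, 0, 0.8]]]}}

```text
time_s: 5.72
eef_pos: [0.4369, 0.0812, 0.2387]
eef_rot: [-0.001, -0.164, 0.986, 0.0]
wrist_force: [-0.6, -0.2, -0.3]
opening: 0.801
grasp_force: 0.0
```

```bash
cat > m.py <<'E'
from h import *
import sys
o=get_obs();print(o['time_s'],o['eef_pos'],o['eef_rot'])
def hs(c): 
    h=cv2.cvtColor(c['pixels'],cv2.COLOR_RGB2HSV).astype(int); return h[...,0],h[...,1],h[...,2]
def pts(c,m,z,ctr,r):
    v,u=np.nonzero(m); q=onplane(c,np.c_[u,v],z)[:,:2]; return q[np.linalg.norm(q-ctr,axis=1)<r]
def fit(q):
    s=np.linalg.lstsq(np.c_[2*q,np.ones(len(q))],(q**2).sum(1),rcond=None)[0]; return s[:2].round(4),np.sqrt(s[2]+s[:2]@s[:2]).round(4),len(q)
for n in ('wrist','scene'):
    c=snap(n,n+sys.argv[1]+'.png'); H,S,V=hs(c)
    red=((H<8)|(H>172))&(S>140)&(V>70)
    q=pts(c,red,.045,[.571,.078],.08); print(n,'ring',fit(q))
    wood=(H>8)&(H<25)&(S>90)&(V>90); q=pts(c,wood,.137,[.571,.08],.06)
    if len(q)>20: print(' grip',len(q),cv2.minAreaRect(q.astype(np.float32)))
    q=pts(c,red,.046,[.46,.12],.045); 
    if len(q): print(' mark',len(q),q.mean(0),q[np.linalg.norm(q-[.442,.078],axis=1).argmin()])
    P=cloud(c)
    b=(H>95)&(H<125)&(S>110)&(abs(P[...,2]-.095)<.006)&(np.linalg.norm(P[...,:2]-[.571,.08],axis=2)<.09)
    print(' lid',b.sum(),P[b].mean(0) if b.any() else 0)
E
python3 m.py 3
```

```text
5.7167 [0.43693068 0.08120322 0.23870373] [-9.15204234e-04 -1.64071284e-01  9.86448038e-01  2.09331866e-04]
wrist ring (array([0.5701, 0.0777]), np.float64(0.067), 462)
 grip 637 ((0.555882453918457, 0.07521567493677139), (0.046890903264284134, 0.015397893264889717), 18.55949592590332)
 mark 138 [0.46826259 0.12524997] [0.4595008  0.11301834]
 lid 4471 [0.56232728 0.08579008 0.09254689]
scene ring (array([0.5742, 0.0809]), np.float64(0.0669), 123)
 grip 158 ((0.5793137550354004, 0.061980731785297394), (0.08887425065040588, 0.06599338352680206), 17.01953125)
 mark 24 [0.47173212 0.12724836] [0.46596769 0.11637538]
 lid 358 [0.57375974 0.08924532 0.0910835 ]
```

View pics/wrist3.png

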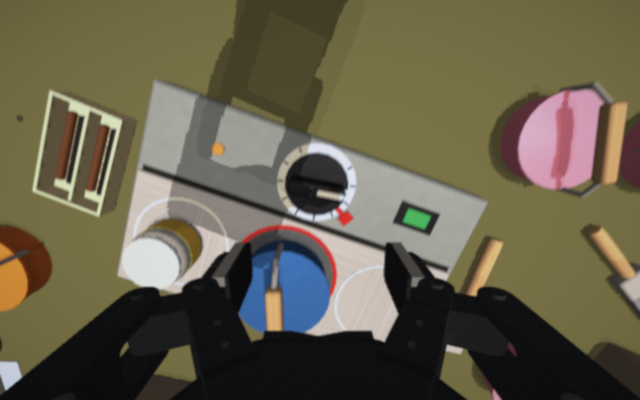

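The wrist view shows the knob at (317,181), its white pointer line at (330,195), and the red mark at (345,216). Now I measure the knob angles, and check the pot from the top camera.

```bash
cat >> m.py <<'E'
c=snap('top'); H,S,V=hs(c); w0=c
red=((H<8)|(H>172))&(S>140)&(V>70); print('top ring',fit(pts(c,red,.045,[.571,.078],.08)))
q=pts(c,(H>8)&(H<25)&(S>90)&(V>90),.145,[.571,.08],.06); 
if len(q): print(' top grip',len(q),cv2.minAreaRect(q.astype(np.float32)))
c=snap('wrist'); H,S,V=hs(c)
wh=(S<60)&(V>140); q=pts(c,wh,.045,[.443,.078],.056)
for ctr in ([.443,.078],): 
    r=np.linalg.norm(q-ctr,axis=1); k=q[(r>.036)]; print('dial',fit(k))
m=wh.astype(np.uint8); n,l,st,ce=cv2.connectedComponentsWithStats(m)
for i in range(1,n):
    if st[i,4]>15 and 270<ce[i][0]<365 and 130<ce[i][1]<225: 
        v,u=np.nonzero(l==i); q=onplane(c,np.c_[u,v],.092)[:,:2]; print(st[i],q.mean(0),cv2.minAreaRect(q.astype(np.float32)))
im=c['pixels'][120:240,260:380]
cv2.imwrite('pics/kn%s.png'%sys.argv[1],cv2.cvtColor(cv2.resize(im,None,fx=5,fy=5,interpolation=cv2.INTER_CUBIC),cv2.COLOR_RGB2BGR))
E
python3 m.py 4 | tail -8
```

```text
lid 4554 [0.56328018 0.08573672 0.09253548]
scene ring (array([0.5742, 0.0809]), np.float64(0.0669), 123)
 grip 158 ((0.5793137550354004, 0.061980731785297394), (0.08887425065040588, 0.06599338352680206), 17.01953125)
 mark 24 [0.47173212 0.12724836] [0.46596769 0.11637538]
 lid 365 [0.57511423 0.08975647 0.09107369]
top ring (array([0.571 , 0.0785]), np.float64(0.0663), 53)
 top grip 147 ((0.5894589424133301, 0.08346688002347946), (0.029648538678884506, 0.07521629333496094), 89.91597747802734)
dial (array([0.4426, 0.082 ]), np.float64(0.0447), 2314)
```

View pics/kn4.png

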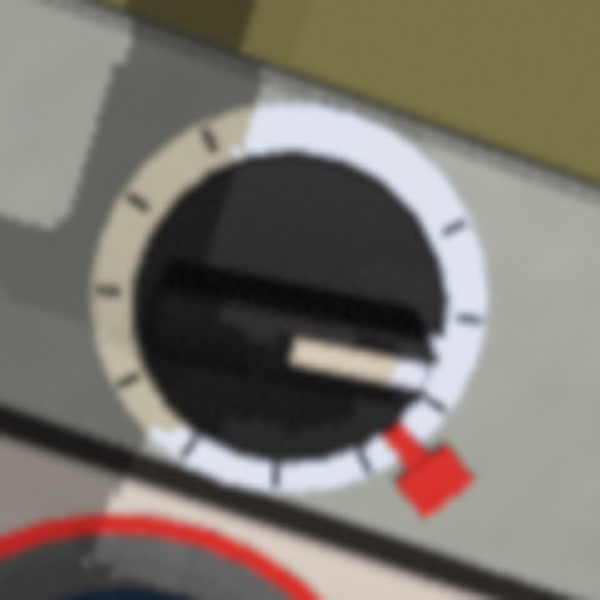

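The knob crop shows the dial centred at (290,297), the mark tip at (393,430), and the bar's white line from (290,350) to (428,375).

```bash
python3 - <<'E'
from h import *
c=snap('wrist'); f=lambda x,y:(260+(x+.5)/5-.5,120+(y+.5)/5-.5)
d=onplane(c,[f(290,297)],.046)[0]; m=onplane(c,[f(393,430),f(435,483)],.046); b=onplane(c,[f(290,351),f(400,371)],.092)
print(d,m,b,np.linalg.norm(m[0]-d))
g=lambda v:np.degrees(np.arctan2(v[1],v[0]))
print('mark ang',g(m[0]-d),g(m[1]-d),'bar',g(b[1]-b[0]))
o=get_obs(); print(o['eef_pos'],o['q'])
E
```

```text
[0.43925387 0.07906991 0.046     ] [[0.46230297 0.11344045 0.046     ]
 [0.47174725 0.12786072 0.046     ]] [[0.44153093 0.07989714 0.092     ]
 [0.43818458 0.10292778 0.092     ]] 0.04138351858584889
mark ang 56.15394571256859 56.337439257765496 bar 98.26721503470401
[0.44100039 0.08074023 0.23941099] [-8.47954585e-02 -1.21812056e-01  1.90089430e+00  5.33422309e-07
  1.36212229e+00 -1.98457182e+00]
```

>>> {"name": "carry_out", "arguments": {"plan": [[[0, -0.001, 0, 0, 0, -0.12, 0.5], [0, -0.001, 0, 0, 0, -0.24, 0.5], [-0.001, -0.001, 0, 0, 0, -0.36, 0.5], [-0.001, -0.001, 0, 0, 0, -0.48, 0.5], [-0.001, -0.001, 0, 0, 0, -0.6, 0.5]]]}}

```text
time_s: 6.48
eef_pos: [0.4398, 0.0798, 0.239]
eef_rot: [-0.0, 0.138, 0.99, -0.0]
wrist_force: [-0.6, 0.3, -0.1]
opening: 0.499
grasp_force: 0.0
```

>>> {"name": "carry_out", "arguments": {"plan": [[[0, 0, 0, 0, 0, -0.12, 0.5], [0, 0, 0, 0, 0, -0.24, 0.5], [0, 0, 0, 0, 0, -0.36, 0.5], [0, 0, 0, 0, 0, -0.48, 0.5], [0, 0, 0, 0, 0, -0.6, 0.5]]]}}

```text
time_s: 6.9
eef_pos: [0.4398, 0.0798, 0.2391]
eef_rot: [-0.0, 0.425, 0.905, -0.0]
wrist_force: [0.3, 0.3, -0.5]
opening: 0.506
grasp_force: 0.0
```

>>> {"name": "carry_out", "arguments": {"plan": [[[0, 0, 0, 0, 0, -0.12, 0.5], [0, 0, 0, 0, 0, -0.24, 0.5], [0, 0, 0, 0, 0, -0.36, 0.5], [0, 0, 0, 0, 0, -0.48, 0.5], [0, 0, 0, 0, 0, -0.56, 0.5]]]}}

```text
time_s: 7.32
eef_pos: [0.4398, 0.0798, 0.239]
eef_rot: [-0.0, 0.658, 0.753, -0.0]
wrist_force: [-0.1, -0.2, 0.5]
opening: 0.498
grasp_force: 0.0
```

>>> {"name": "carry_out", "arguments": {"plan": [[[0, 0, -0.025, 0, 0, 0, 0.5], [0, 0, -0.05, 0, 0, 0, 0.5], [0, 0, -0.075, 0, 0, 0, 0.5], [0, 0, -0.09, 0, 0, 0, 0.5], [0, 0, -0.1, 0, 0, 0, 0.5]]]}}

```text
time_s: 7.73
eef_pos: [0.4384, 0.0799, 0.137]
eef_rot: [-0.001, 0.656, 0.755, -0.001]
wrist_force: [-0.1, -0.1, 0.8]
opening: 0.501
grasp_force: 0.0
```

```bash
python3 - <<'E'
from h import *
from scipy.spatial.transform import Rotation as R
o=get_obs(); print(o['time_s'],o['eef_pos'],o['opening'],o['wrist_force'])
y=R.from_quat(o['eef_rot'],scalar_first=True).apply([0,1,0]); print(np.degrees(np.arctan2(y[1],y[0])))
c=snap('wrist','w5.png')
E
```

```text
7.7333 [0.43838978 0.07987245 0.13700011] 0.501485632633742 [-0.05107385 -0.06611387  0.80176493]
8.011809124589382
```

View pics/w5.png

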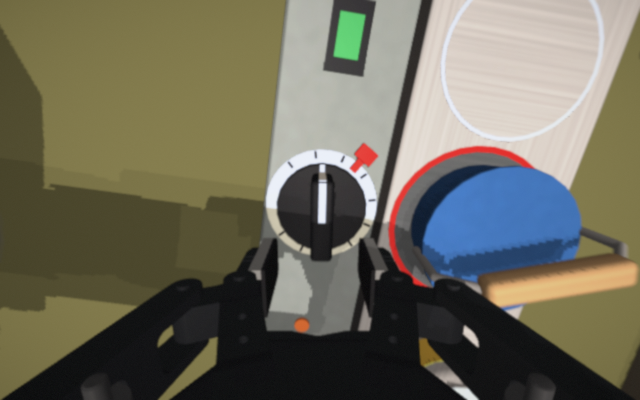

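The view shows the knob bar centred between the fingers and aligned with them, at (322,215), with the red mark at (365,155). I go down and grip.

>>> {"name": "carry_out", "arguments": {"plan": [[[0, 0, -0.02, 0, 0, 0, 0.5], [0, 0, -0.04, 0, 0, 0, 0.5], [0, 0, -0.055, 0, 0, 0, 0.5], [0, 0, -0.065, 0, 0, 0, 0.5], [0, 0, -0.07, 0, 0, 0, 0.5]]]}}

```text
time_s: 8.2
eef_pos: [0.4391, 0.0798, 0.0685]
eef_rot: [-0.0, 0.656, 0.755, -0.0]
wrist_force: [-0.1, 0.4, -0.8]
opening: 0.504
grasp_force: 0.0
```

>>> {"name": "carry_out", "arguments": {"plan": [[[0, 0, 0, 0, 0, 0, 0.5], [0, 0, 0, 0, 0, 0, 0.3], [0, 0, 0, 0, 0, 0, 0], [0, 0, 0, 0, 0, 0, 0], [0, 0, 0, 0, 0, 0, 0]]]}}

```text
time_s: 8.62
eef_pos: [0.4406, 0.0799, 0.0706]
eef_rot: [0.001, 0.656, 0.755, 0.001]
wrist_force: [2.7, 0.8, 3.5]
opening: 0.173
grasp_force: 60.3
```

>>> {"name": "carry_out", "arguments": {"plan": [[[0, 0, 0, 0, 0, 0, 0], [0, 0, 0, 0, 0, 0, 0], [0, 0, 0, 0, 0, 0, 0], [0, 0, 0, 0, 0, 0, 0], [0, 0, 0, 0, 0, 0, 0]]]}}

```text
time_s: 9.03
eef_pos: [0.4406, 0.0799, 0.0706]
eef_rot: [0.001, 0.656, 0.755, 0.001]
wrist_force: [2.6, 1.3, 7.0]
opening: 0.172
grasp_force: 60.7
```

Gripped. Now I turn it 0.73 rad clockwise.

>>> {"name": "carry_out", "arguments": {"plan": [[[0, 0, 0, 0, 0, -0.08, 0], [0, 0, 0, 0, 0, -0.16, 0], [0, 0, 0, 0, 0, -0.24, 0], [0, 0, 0, 0, 0, -0.32, 0], [0, 0, 0, 0, 0, -0.4, 0]]]}}

```text
time_s: 9.45
eef_pos: [0.4405, 0.0799, 0.0705]
eef_rot: [0.001, 0.794, 0.608, 0.001]
wrist_force: [1.1, 1.8, 6.7]
opening: 0.168
grasp_force: 60.9
```

>>> {"name": "carry_out", "arguments": {"plan": [[[0, 0, 0, 0, 0, -0.08, 0], [0, 0, 0, 0, 0, -0.16, 0], [0, 0, 0, 0, 0, -0.24, 0], [0, 0, 0, 0, 0, -0.3, 0], [0, 0, 0, 0, 0, -0.33, 0]]]}}

```text
time_s: 9.87
eef_pos: [0.4404, 0.08, 0.0705]
eef_rot: [0.001, 0.883, 0.47, 0.001]
wrist_force: [1.5, 2.8, 6.4]
opening: 0.174
grasp_force: 60.9
```

>>> {"name": "carry_out", "arguments": {"plan": [[[0, 0, 0, 0, 0, 0, 0], [0, 0, 0, 0, 0, 0, 0], [0, 0, 0, 0, 0, 0, 0.2], [0, 0, 0, 0, 0, 0, 0.5], [0, 0, 0, 0, 0, 0, 0.5]]]}}

```text
time_s: 10.28
eef_pos: [0.4383, 0.0799, 0.0689]
eef_rot: [-0.0, 0.882, 0.471, -0.001]
wrist_force: [0.8, 0.3, 0.2]
opening: 0.475
grasp_force: 0.0
```

>>> {"name": "carry_out", "arguments": {"plan": [[[0, 0, 0.01, 0, 0, 0, 0.5], [0, 0, 0.035, 0, 0, 0, 0.5], [0, 0, 0.06, 0, 0, 0, 0.5], [0, 0, 0.09, 0, 0, 0, 0.5], [0, 0, 0.12, 0, 0, 0, 0.5]]]}}

```text
time_s: 10.7
eef_pos: [0.438, 0.08, 0.1906]
eef_rot: [-0.0, 0.882, 0.471, -0.001]
wrist_force: [0.4, 0.3, 0.0]
opening: 0.499
grasp_force: 0.0
```

>>> {"name": "carry_out", "arguments": {"plan": [[[-0.02, 0, 0.01, 0, 0, 0, 0.5], [-0.04, 0, 0.02, 0, 0, 0, 0.5], [-0.06, 0, 0.03, 0, 0, 0, 0.5], [-0.08, 0, 0.04, 0, 0, 0, 0.5], [-0.09, 0, 0.04, 0, 0, 0, 0.5]]]}}

```text
time_s: 11.12
eef_pos: [0.3478, 0.08, 0.2312]
eef_rot: [0.001, 0.882, 0.471, 0.001]
wrist_force: [0.2, -0.3, 0.1]
opening: 0.5
grasp_force: 0.0
```

```bash
python3 - <<'E'
from h import *
a=snap('wrist')['pixels']; b=snap('top')['pixels'][140:240,250:406]
a=cv2.resize(a,(640,400)); b=cv2.resize(b,None,fx=3,fy=3,interpolation=cv2.INTER_CUBIC)[:200*2]
cv2.imwrite('pics/w6.png',cv2.cvtColor(a,cv2.COLOR_RGB2BGR)); cv2.imwrite('pics/t6.png',cv2.cvtColor(b,cv2.COLOR_RGB2BGR))
E
```

```text
(no output)
```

View pics/w6.png

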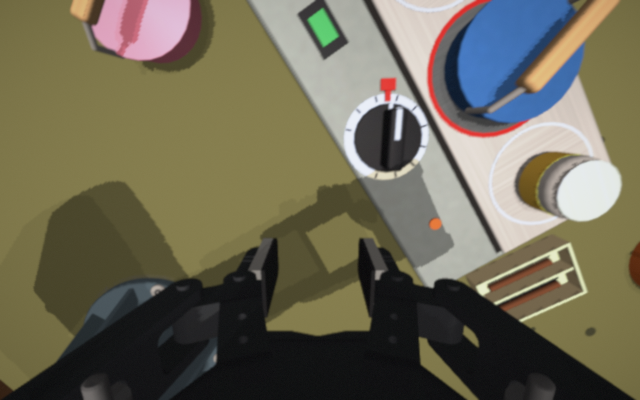

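View pics/t6.png

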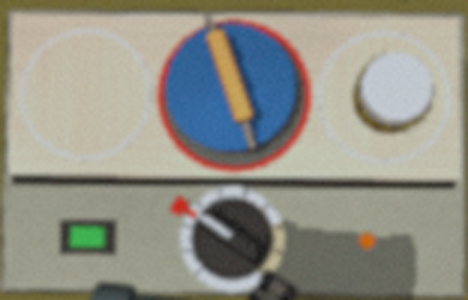

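In the top crop the pot is centred in the red ring and the pointer lines up with the red mark at (182,206). The wrist view agrees. One last check by numbers.

```bash
python3 - <<'E'
from h import *
g=lambda v:np.degrees(np.arctan2(v[1],v[0]))
vv,uu=np.mgrid[:400,:640]
for n in('top','wrist'):
    c=snap(n); h=cv2.cvtColor(c['pixels'],cv2.COLOR_RGB2HSV).astype(int); H,S,V=h[...,0],h[...,1],h[...,2]
    def P(m,z,ctr,r):
        v,u=np.nonzero(m); q=onplane(c,np.c_[u,v],z)[:,:2]; return q[np.linalg.norm(q-ctr,axis=1)<r]
    q=P((H>8)&(H<25)&(S>90)&(V>90),.145,[.571,.08],.06); print(n,'grip',cv2.minAreaRect(q.astype(np.float32)))
    q=P(((H<8)|(H>172))&(S>140)&(V>70),.046,[.46,.12],.045); print('mark ang',g(q.mean(0)-[.440,.0795]))
    q=P((S<70)&(V>130),.092,[.440,.0795],.026); l=cv2.fitLine(q.astype(np.float32),cv2.DIST_HUBER,0,.01,.01).ravel(); print('ptr',len(q),g(l[:2]),g(q.mean(0)-[.440,.0795]))
E
```

```text
top grip ((0.5812462568283081, 0.08110636472702026), (0.03956792503595352, 0.09721972048282623), 86.74066925048828)
mark ang 57.93192958809649
ptr 25 57.387245 55.98642739533416
wrist grip ((0.5683890581130981, 0.0823705643415451), (0.07803598791360855, 0.02079782634973526), 19.06879425048828)
mark ang 56.6224616830767
ptr 245 -88.005714 18.24787006095014
```

```bash
python3 -c "
from bench import hand_in
print(hand_in())"
```

```text
the job is handed in; nothing more can be done
None
```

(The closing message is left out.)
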